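# Slide the parts pot into its nest and open it

## Task

Slide the lidded parts pot along the bench, without lifting or tipping it, from the square parking mark to the V-shaped nest, and bring it gently home so that it touches both cheeks. Then tip the loose lid up at its finger tab, draw it out from under the keeper and off the pot, and lay it gently right side up in the middle of the empty parking mark. All the while the pot must stand on the bench without tipping, and stay home in the nest once there; leave the tray, jar and carton alone.

Things in the scene. Friction and masses are not known exactly. Their poses are not given: they have to be found in the camera images.
- park: parking mark: dark square outline, 150 mm square with 8 mm lines, flush in the pale wooden bench top, z = 0 (nothing to bump into); origin at its centre. It lies to the left or the right, the nest on the other side. The pot starts on it
- nest: fixed aluminium V nest, 30 mm high, open to its own -x (roughly to the robot). Origin: on the bench, where the pot's origin lies when the pot touches both cheeks. Cheek faces: 60 mm from it, 35 degrees either side of +x, 46 mm wide; their free ends are at x = 36, y = +-53 mm: from the side, pass over 30 mm short of home (-x), then go in along +x
- pot: grey round parts pot, 120 mm across, 70 mm high, 4 mm wall, about 0.65 kg, loose on the bench on a smooth base; origin at the centre of its underside. Handle along its -x (roughly to the robot), lid keeper at its +x
- pot_handle (a point): middle of the pot's straight level black handle, 125 mm from the pot's axis, 45 mm above the bench; the handle runs along the pot's x, from x = -60 to -165 mm, 16 mm wide, 14 mm high; axes as the pot's
- pot_keeper (a point): on the pot, x = 62, z = 79 mm: under the roof of the fixed dark steel keeper, which reaches over the lid's edge and stops a level lift. 32 mm wide; roof x = 53 to 72 mm, z = 79 to 85 mm, 4 mm above the seated lid's top; upright x = 67 to 72 mm; its foot on the wall starts at z = 38 mm, above the nest
- lid: grey loose lid, 0.12 kg, on the pot's rim. Origin: centre of its skirt's underside, 62 mm above the pot's when seated. Skirt 104 mm across, 8 mm deep, 4 mm clear in the mouth. Disc 126 mm across, z = 8 to 13 mm. Its +x edge is 10 mm under the keeper's roof: raise the tab side 7 to 12 degrees, draw out along -x by 15 mm or more, then lift
- lid_tab (a point): middle of the lid's upright finger tab, near the edge away from the keeper: lid x = -46, z = 29 mm. The tab is 10 mm thick in y, x = -60 to -32 mm, z = 13 to 45 mm; axes as the lid's, which may be turned up to 0.2 rad from the pot's
- tray: bystander: black tray with blue housings, 200 x 130 x 24 mm, at the left; origin under its centre
- jar: bystander: closed jar, 64 mm across, 90 mm high, beyond the work; origin under its centre
- carton: bystander: open cardboard carton, 130 x 110 x 75 mm, at the right; origin under its centre
Not all that is in view belongs to the job. Leave any orange look-alike of the pot alone.

How it is judged (in metres and radians):
On the way, in this order (a step that is already met when the one before it is completed fails the run):
1. the pot, with its lid still seated, is home in the nest (horizontal distance between pot and nest below 0.005 m and distance between lid and pot below 0.067 m and linear speed of pot below 0.02 m/s), for 0.2 s.
2. the lid is clear of the pot (distance between lid and pot above 0.12 m), for 0.1 s.
At the end, for the whole second after the job is handed in: the pot stands flat on the bench, its centre within 5 mm of home in the nest; the lid lies flat and right side up on the bench, its centre within 30 mm of the parking mark's centre; both at rest (horizontal distance between pot and nest below 0.005 m and height (world z) of pot below 0.004 m and angle between pot's own z axis and vertical below 0.04 rad and horizontal distance between lid and park below 0.03 m and height (world z) of lid below 0.005 m and angle between lid's own z axis and vertical below 0.05 rad and linear speed of each of pot, lid below 0.02 m/s); the robot touches nothing.
It fails at once if the pot is lifted more than 10 mm off the bench (height (world z) of pot above 0.01 m).
It fails at once if the pot is tipped more than about 8 degrees (angle between pot's own z axis and vertical above 0.14 rad).
It fails at once if the pot is rammed into the nest (over 40 N) (contact force between pot and nest above 40 N).
It fails at once if the lid is dropped on the bench from over about 18 mm, or slammed down (height (world z) of lid below 0.02 m and linear speed of lid above 0.6 m/s).
It fails at once if the tray, jar or carton is moved more than 20 mm (distance of any of tray, jar, carton from where it was at the start of the episode above 0.02 m).
It also fails if it takes over 62 s, if anything falls off the work surface, if the arm or the gripper's body presses on something with over 40 N, if the wrist force passes 120 N, or if a joint passes its speed limit or range.

## Robot

A 6-joint arm with a two-finger parallel gripper is mounted at the origin on the work surface. World frame = base frame: x ahead of the robot, y to its left, z up, the work surface at z = 0. Lengths are in m, angles in degrees, forces in N, time in s.
With the tool pointing down it reaches from about 0.25 to 0.8 m from the base axis. Payload 8.5 kg.
Tool frame: the origin (TCP) lies midway between the tips of the shut fingers; the grasp point (between the pads) lies 19 mm behind it; z points along the fingers, y is the direction in which the jaws open and shut (so a half turn about z gives the same grasp; the last joint's range is limited). The gripper opens to 85 mm and grips with 20 to 120 N. Pads are 22 mm wide; open, the fingers measure 114 mm over their backs; the gripper's body (76 mm by 85 mm) begins 54 mm behind the grasp point. The pads swing forward as they close: fully open they stand 13 mm farther back than shut.
Start: joints at [-63.827, 13.648, -0.773, 75.585, 0, 90], TCP at [0.232, -0.471, 0.21] pointing down, gripper open.
Joint ranges: [-152.45, 152.45], [-59.26, 108.67], [-65.41, 83.53], [-104.44, 129.93], [-82.83, 76.93], [-180, 180]. Speed limits (degrees/s): [127.2, 127.2, 159.86, 180, 180, 180].

## Interface

Orientations are given as [roll, pitch, yaw] about the fixed x, y, z axes, in that order (R = Rz(yaw) Ry(pitch) Rx(roll)).
In Python, from rig import env gives the robot as it stands. The module is installed in compiled form; this text tells all that it offers.
- The arm moves only by the tool drive_tool, never from a script. Its argument "plan" is a list of rows, each an object with "gripper": the closure, from -1 (fully open) to 1 (shut), so that 0 is half open; "translation": the shift along the world's x, y, z in mm, a list of three; "spin": the turn about the world's z in rad. A call has 1 to 5 rows; each row is the pose to reach, as a shift and turn from the pose measured when the call began; what a row does not reach only later rows make up. A row lasts 1/12 s, in which the tool goes at most 41.7 mm and 7.16 degrees, less where a joint would pass 70% of its speed; a pose out of reach is approached as far as the arm can. A call with a gripper value outside its range is refused whole. The fingers move at their own pace and stop on an object; "squeeze" is the grip in N (left out, the last holds). Time passes only in rows, so rows that repeat a pose let the fingers close. It gives the time, the measured TCP pose, the force and the opening at its end, in the units of the state.
- env.sense(): the state, without advancing time (a new reading comes with each control period).
- env.grab_frame(name): name is "scene" or "top"; returns the picture (400x640x3 uint8, red, green, blue); there is no depth.
- env.camera_model(name): a dict with "mtx" (3x3 intrinsics, pixels), "view" (4x4, takes a point from world to camera coordinates). Camera axes: x right, y down, z forward; pixel columns grow to the right and rows downward; lengths in m; the calibration is good to about 2 mm. A picture is of the moment at which its call begins. camera_model takes no time and is no camera call.
- env.hand_in(): hands the job in, once; it reports no verdict.
The state is a dict: "time": time; "joint_positions": joint angles; "dq": joint speeds; "joint_torque": joint torques, N m; "tool_pos": TCP position; "orientation": TCP orientation; "ft_force": force on the tool from outside, world axes, zero at the start; "wrist_torque": the same for the moment, N m; "opening": finger opening in m.
Only numpy, scipy, OpenCV 4.12 (cv2) and the standard library are available. Lean on these libraries where they do the work, as an engineer would, in place of code of your own. Each camera call takes 0.05 s, during which the arm holds its last target. There are 200 camera calls.

## Working session

There is one attempt and no reset: what is moved stays moved. The work goes in short steps, Python scripts to look and compute and a tool call to move; the robot and the scene stay as the last step left them, time stands still between calls to the robot, and variables do not carry over. Pictures are saved under pics/ and viewed, about 8 in all and at most 12, crops included, and the job is handed in when it is done.

Besides the shell and the picture viewer there is one more tool, called as a command line: name --argument value ..., lists and objects as JSON in quotes. drive_tool: Moves the arm, as the interface text tells. Its arguments: {"type":"object","properties":{"plan":{"type":"array"},"squeeze":{"type":"number"}},"required":["plan"]}

```bash
mkdir -p pics; cat > h.py <<'E'
import numpy as np, cv2
from rig import env
def snap(n,f,crop=None,k=1):
    im=env.grab_frame(n)[:,:,::-1].copy()
    cv2.imwrite('pics/raw_'+f,im)
    if crop: 
        x0,y0,x1,y1=crop; im=im[y0:y1,x0:x1]
    if k!=1: im=cv2.resize(im,None,fx=k,fy=k,interpolation=cv2.INTER_CUBIC)
    cv2.imwrite('pics/'+f,im)
def ray(n,u,v,z):
    c=env.camera_model(n);K=np.array(c['mtx']);V=np.array(c['view'])
    d=V[:3,:3].T@np.linalg.solve(K,[u,v,1.]);o=-V[:3,:3].T@V[:3,3]
    return o+d*(z-o[2])/d[2]
def proj(n,p):
    c=env.camera_model(n);q=np.array(c['view'])@np.r_[p,1];q=np.array(c['mtx'])@q[:3];return q[:2]/q[2]
E
python3 - <<'E'
from h import *
snap('top','t0.png',None,1.25);snap('scene','s0.png',None,1.25)
print(env.sense())
for n in('top','scene'):
    V=np.array(env.camera_model(n)['view']);print(n,-V[:3,:3].T@V[:3,3],V[:3,:3].round(2).tolist())
E
```

```text
{'time': 0.1, 'joint_positions': array([-6.38287207e+01,  1.36755243e+01, -8.09858607e-01,  7.55854385e+01,
        6.65390825e-04,  9.00015577e+01]), 'dq': array([-0.06854795, -0.17641734,  0.01095669, -0.10015957, -0.09176492,
       -0.07053038]), 'joint_torque': array([-1.01382744e-05, -5.39720428e+01,  3.46999884e+01,  1.34707033e-02,
        1.07468858e-05,  1.67530416e-06]), 'tool_pos': array([ 0.23138574, -0.4708249 ,  0.20937552]), 'orientation': array([-1.79929179e+02, -6.63464924e-04,  2.61697208e+01]), 'ft_force': array([-0.94589965, -0.60085249, -0.58214057]), 'wrist_torque': array([ 0.05361116, -0.04524405, -0.00030141]), 'opening': 0.08552657503527701}
top [0.25862029 0.01533617 1.72499309] [[-0.01, -1.0, 0.01], [-0.99, 0.0, -0.16], [0.16, -0.01, -0.99]]
scene [ 0.99456804 -0.63262213  1.11146962] [[0.79, 0.61, 0.01], [0.48, -0.62, -0.62], [-0.37, 0.49, -0.79]]
```

View pics/t0.png

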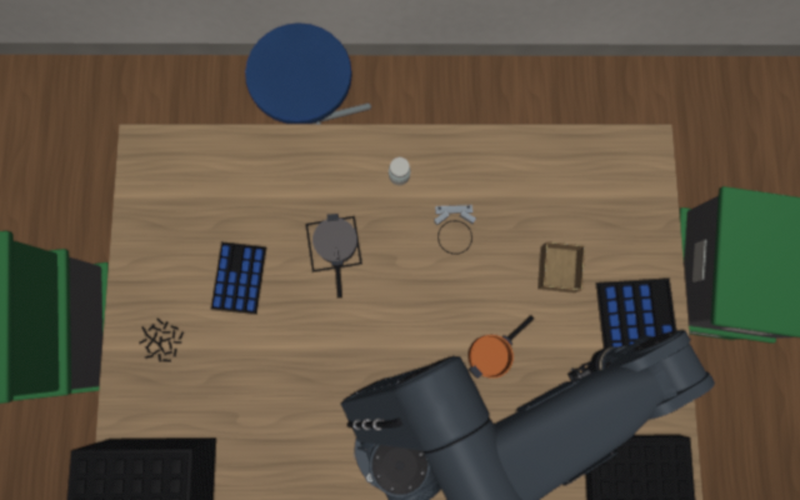

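View pics/s0.png

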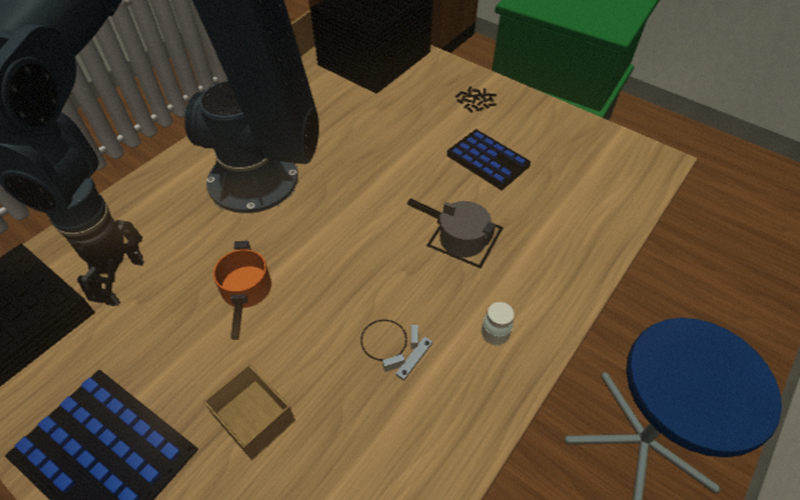

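```bash
python3 - <<'E'
from h import *
im=cv2.imread('pics/raw_t0.png')
a=cv2.resize(im[155:245,235:325],None,fx=6,fy=6,interpolation=cv2.INTER_CUBIC)[:,:400]
a=cv2.resize(im[155:245,240:306],None,fx=6,fy=6,interpolation=cv2.INTER_CUBIC)
b=cv2.resize(im[155:245,334:394],None,fx=6,fy=6,interpolation=cv2.INTER_CUBIC)
cv2.imwrite('pics/t0c.png',np.hstack([a,b]))
print(a.shape,b.shape)
E
```

```text
(540, 396, 3) (540, 360, 3)
```

View pics/t0c.png

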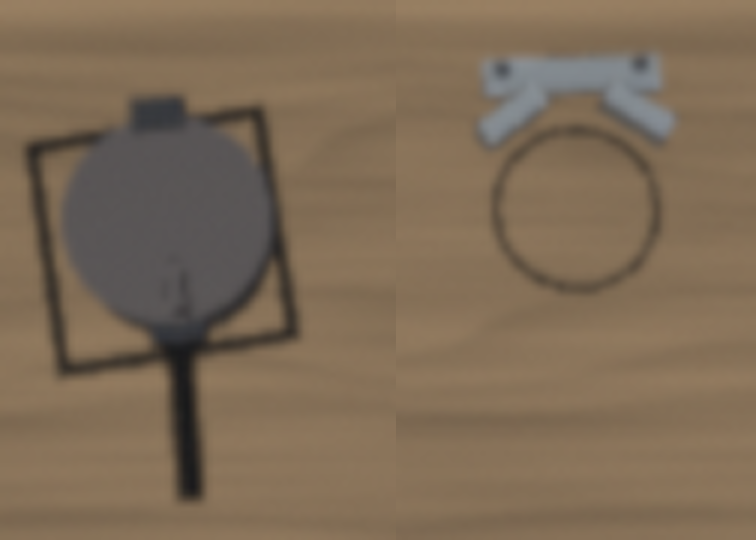

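```bash
python3 - <<'E'
from h import *
P=lambda x,y,z:(ray('top',x/6+240-.4 if x<396 else (x-396)/6+334-.4,y/6+155-.4,z)*1000).round(1)
c=[P(*q,0) for q in[(27,147),(262,107),(298,337),(60,375)]];print('park',c,np.mean(c,0))
print('edges',c[0]-c[3],c[1]-c[2])
print('handle tip',P(190,498,.052),'base',P(181,345,.052),'tab',P(182,285,.107),P(182,315,.107))
print('lid L/R/T/B',P(63,215,.075),P(275,215,.075),'bot',P(175,335,.075),'keeper',P(158,96,.085),P(158,131,.085))
for z in(0,.03):print('cheeks',P(493,148,z),P(663,143,z))
print('plate', P(482,57,.03),P(660,55,.03))
print('ring',P(493,210,0),P(661,210,0),P(577,127,0),P(577,293,0))
E
```

```text
park [array([636.6, 276.6,   0. ]), array([661.7, 131.2,   0. ]), array([516.9, 108. ,   0. ]), array([493.8, 253.5,   0. ])] [577.25  192.325   0.   ]
edges [142.8  23.1   0. ] [144.8  23.2   0. ]
handle tip [413.2 168.4  52. ] base [504.5 174.8  52. ] tab [531.5 169.4 107. ] [513.9 169.2 107. ]
lid L/R/T/B [579.1 243.2  75. ] [578.7 117.9  75. ] bot [507.1 176.2  75. ] keeper [648.7 187.   85. ] [627.5 186.7  85. ]
cheeks [ 635. -117.    0.] [ 638.  -223.1    0. ]
cheeks [ 628.5 -114.7   30. ] [ 631.4 -218.9   30. ]
plate [ 685.7 -108.8   30. ] [ 686.7 -218.4   30. ]
ring [ 595.8 -116.5    0. ] [ 595.5 -220.8    0. ] [ 648.3 -169.6    0. ] [ 543.5 -167.6    0. ]
```

drive_tool --plan '[{"gripper":-1,"translation":[13,38,0],"spin":-0.1},{"gripper":-1,"translation":[26,76,0],"spin":-0.2},{"gripper":-1,"translation":[39,114,0],"spin":-0.3},{"gripper":-1,"translation":[52,152,0],"spin":-0.387},{"gripper":-1,"translation":[65,190,0],"spin":-0.387}]'

```text
time: 0.52
tool_pos: [0.2962, -0.279, 0.209]
orientation: [-179.9, 0.0, 3.6]
ft_force: [1.3, 0.4, -0.4]
opening: 0.0853
```

drive_tool --plan '[{"gripper":-1,"translation":[13,38,0],"spin":0},{"gripper":-1,"translation":[26,76,0],"spin":0},{"gripper":-1,"translation":[39,114,0],"spin":0},{"gripper":-1,"translation":[52,152,0],"spin":0},{"gripper":-1,"translation":[65,190,0],"spin":0}]'

```text
time: 0.93
tool_pos: [0.3612, -0.0871, 0.209]
orientation: [-179.9, 0.0, 3.6]
ft_force: [1.3, -0.7, -0.4]
opening: 0.0852
```

drive_tool --plan '[{"gripper":-1,"translation":[13,38,0],"spin":0},{"gripper":-1,"translation":[26,76,0],"spin":0},{"gripper":-1,"translation":[39,114,0],"spin":0},{"gripper":-1,"translation":[52,152,0],"spin":0},{"gripper":-1,"translation":[65,190,0],"spin":0}]'

```text
time: 1.35
tool_pos: [0.4265, 0.0551, 0.2089]
orientation: [-178.3, 0.0, 6.2]
ft_force: [-0.4, -0.4, 0.4]
opening: 0.0857
```

drive_tool --plan '[{"gripper":-1,"translation":[8,38,0],"spin":-0.02},{"gripper":-1,"translation":[16,76,0],"spin":-0.038},{"gripper":-1,"translation":[22,114,0],"spin":-0.038},{"gripper":-1,"translation":[22,116,-30],"spin":-0.038},{"gripper":-1,"translation":[22,116,-60],"spin":-0.038}]'

```text
time: 1.77
tool_pos: [0.4583, 0.0737, 0.1789]
orientation: [-176.6, -0.1, 6.8]
ft_force: [0.2, -0.2, -1.5]
opening: 0.0854
```

drive_tool --plan '[{"gripper":-1,"translation":[0,0,-20],"spin":0},{"gripper":-1,"translation":[0,0,-30],"spin":0},{"gripper":-1,"translation":[0,0,-30],"spin":0}]'

```text
time: 2.02
tool_pos: [0.4568, 0.0721, 0.1468]
orientation: [-176.6, 0.2, 6.6]
ft_force: [-0.6, 0.1, -0.2]
opening: 0.0855
```

```bash
python3 - <<'E'
from h import *
print({k:np.round(v,3) for k,v in env.sense().items() if k in('tool_pos','orientation')})
snap('top','t1.png',(215,140,335,240),6)
E
```

```text
{'tool_pos': array([0.457, 0.072, 0.147]), 'orientation': array([-1.76612e+02,  1.62000e-01,  6.59900e+00])}
```

View pics/t1.png

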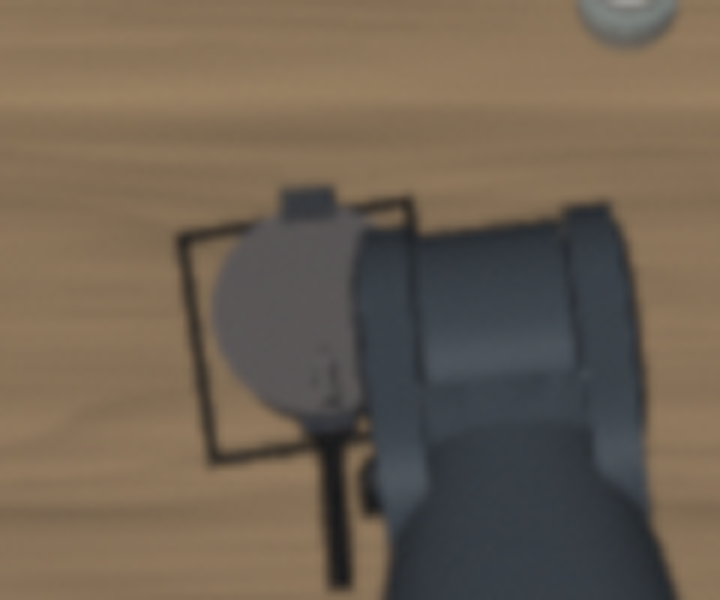

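```bash
python3 - <<'E'
from h import *
s=env.sense();print(s['joint_positions'].round(2),s['dq'].round(1),s['joint_torque'].round(1),s['ft_force'],s['wrist_torque'])
E
```

```text
[  6.58   9.44 -15.64  65.     3.4  179.96] [ 0.3 -1.   2.3  1.1  0.2 -0.1] [  0.1 -44.8  31.6  -0.5   0.2   0. ] [-0.23692572  0.64061608  0.02730238] [-0.06435982 -0.0070765   0.0466305 ]
```

drive_tool --plan '[{"gripper":-1,"translation":[0,0,0],"spin":0.12},{"gripper":-1,"translation":[0,10,0],"spin":0.24},{"gripper":-1,"translation":[0,20,0],"spin":0.36},{"gripper":-1,"translation":[0,30,0],"spin":0.48},{"gripper":-1,"translation":[-5,40,0],"spin":0.6}]'

```text
time: 2.48
tool_pos: [0.4537, 0.1121, 0.1493]
orientation: [-176.7, -0.0, 41.2]
ft_force: [0.2, 0.5, 0.4]
opening: 0.0855
```

drive_tool --plan '[{"gripper":-1,"translation":[0,10,0],"spin":0.12},{"gripper":-1,"translation":[0,20,0],"spin":0.24},{"gripper":-1,"translation":[0,30,0],"spin":0.36},{"gripper":-1,"translation":[0,40,0],"spin":0.48},{"gripper":-1,"translation":[0,50,0],"spin":0.6}]'

```text
time: 2.9
tool_pos: [0.4544, 0.162, 0.1505]
orientation: [-176.8, -0.0, 75.9]
ft_force: [0.2, -0.2, -0.6]
opening: 0.0855
```

drive_tool --plan '[{"gripper":-1,"translation":[0,0,0],"spin":0.12},{"gripper":-1,"translation":[0,0,0],"spin":0.24},{"gripper":-1,"translation":[0,0,0],"spin":0.36},{"gripper":-1,"translation":[0,0,0],"spin":0.48},{"gripper":-1,"translation":[0,0,0],"spin":0.6}]'

```text
time: 3.32
tool_pos: [0.4551, 0.1615, 0.1517]
orientation: [-176.8, -0.0, 110.5]
ft_force: [-0.4, 0.2, 0.3]
opening: 0.0855
```

drive_tool --plan '[{"gripper":-1,"translation":[0,0,0],"spin":0.12},{"gripper":-1,"translation":[0,0,0],"spin":0.24},{"gripper":-1,"translation":[0,0,0],"spin":0.36},{"gripper":-1,"translation":[0,0,0],"spin":0.48},{"gripper":-1,"translation":[0,0,0],"spin":0.6}]'

```text
time: 3.73
tool_pos: [0.4558, 0.161, 0.1529]
orientation: [-176.9, 0.0, 145.1]
ft_force: [0.2, -0.8, 0.1]
opening: 0.0854
```

drive_tool --plan '[{"gripper":-1,"translation":[0,0,0],"spin":0.12},{"gripper":-1,"translation":[0,0,0],"spin":0.24},{"gripper":-1,"translation":[0,0,0],"spin":0.36},{"gripper":-1,"translation":[0,0,0],"spin":0.48},{"gripper":-1,"translation":[0,0,0],"spin":0.6}]'

```text
time: 4.15
tool_pos: [0.4565, 0.1605, 0.1541]
orientation: [-176.9, 0.1, 179.8]
ft_force: [-0.3, -0.1, 0.5]
opening: 0.0854
```

drive_tool --plan '[{"gripper":-1,"translation":[-8,10,-35],"spin":0.073},{"gripper":-1,"translation":[-8,10,-70],"spin":0.073},{"gripper":-1,"translation":[-8,10,-105],"spin":0.073},{"gripper":-1,"translation":[-8,10,-128],"spin":0.073},{"gripper":-1,"translation":[-8,10,-128],"spin":0.073}]'

```text
time: 4.57
tool_pos: [0.4464, 0.1689, 0.0233]
orientation: [-176.8, -0.2, -176.1]
ft_force: [-1.5, -0.2, -0.2]
opening: 0.0852
```

drive_tool --plan '[{"gripper":0.2,"translation":[0,0,0],"spin":0},{"gripper":0.5,"translation":[0,0,0],"spin":0},{"gripper":0.8,"translation":[0,0,0],"spin":0},{"gripper":1,"translation":[0,0,0],"spin":0},{"gripper":1,"translation":[0,0,0],"spin":0}]' --squeeze 25

```text
time: 4.98
tool_pos: [0.4473, 0.1692, 0.0245]
orientation: [-176.8, -0.1, -176.1]
ft_force: [-0.7, 0.1, -0.1]
opening: 0.0255
```

drive_tool --plan '[{"gripper":1,"translation":[0,0,0],"spin":0},{"gripper":1,"translation":[0,0,0],"spin":0},{"gripper":1,"translation":[0,0,0],"spin":0},{"gripper":1,"translation":[0,0,0],"spin":0}]'

```text
time: 5.32
tool_pos: [0.4474, 0.1694, 0.0249]
orientation: [-176.8, -0.0, -176.1]
ft_force: [-2.2, -0.2, 4.9]
opening: 0.0146
```

```bash
python3 - <<'E'
from h import *
s=env.sense();print(s['joint_positions'].round(2),s['wrist_torque'].round(2),s['tool_pos'],s['orientation'])
snap('scene','s1.png',(280,120,440,240),5)
E
```

```text
[ 22.78  17.99 -24.3   48.76  -2.99  18.92] [-0.01  0.47  0.01] [0.447392   0.16936335 0.02490572] [-1.76829595e+02 -3.28381752e-02 -1.76110443e+02]
```

View pics/s1.png

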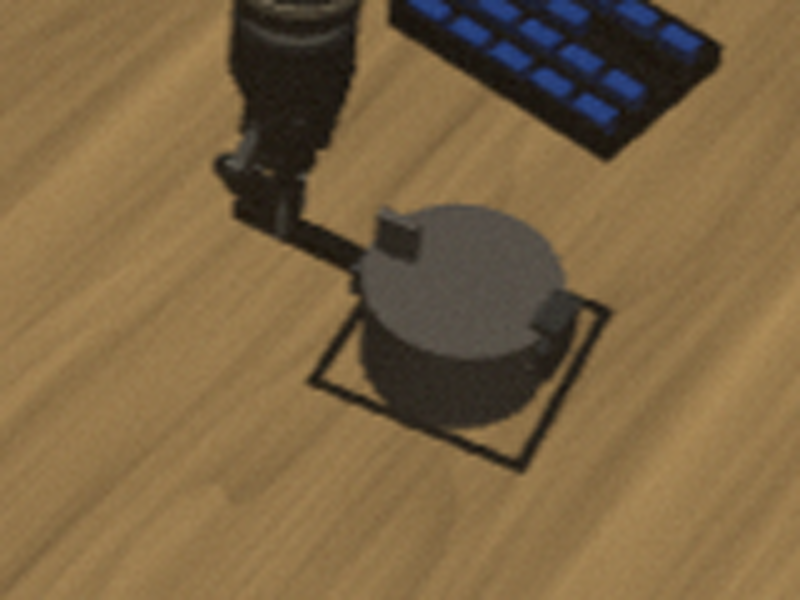

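drive_tool --plan '[{"gripper":1,"translation":[0,-3,0],"spin":0},{"gripper":1,"translation":[-1,-10,0],"spin":0},{"gripper":1,"translation":[-2,-20,0],"spin":0},{"gripper":1,"translation":[-3,-32,0],"spin":0},{"gripper":1,"translation":[-4,-45,0],"spin":0}]' --squeeze 45

```text
time: 5.78
tool_pos: [0.4437, 0.124, 0.0251]
orientation: [-176.9, 0.0, -176.1]
ft_force: [1.3, 4.1, 1.9]
opening: 0.0141
```

Good: z is holding, drag is about 4 N.

drive_tool --plan '[{"gripper":1,"translation":[-1,-14,0],"spin":0},{"gripper":1,"translation":[-2,-28,0],"spin":0},{"gripper":1,"translation":[-3,-42,0],"spin":0},{"gripper":1,"translation":[-4,-56,0],"spin":0},{"gripper":1,"translation":[-5,-70,0],"spin":0}]'

```text
time: 6.2
tool_pos: [0.4384, 0.0529, 0.0251]
orientation: [-176.9, 0.0, -176.0]
ft_force: [-0.4, 3.4, 0.4]
opening: 0.0139
```

drive_tool --plan '[{"gripper":1,"translation":[-1,-14,0],"spin":0},{"gripper":1,"translation":[-2,-28,0],"spin":0},{"gripper":1,"translation":[-3,-42,0],"spin":0},{"gripper":1,"translation":[-4,-56,0],"spin":0},{"gripper":1,"translation":[-5,-70,0],"spin":0}]'

```text
time: 6.62
tool_pos: [0.4328, -0.0182, 0.0251]
orientation: [-176.9, 0.0, -176.1]
ft_force: [-0.3, 4.3, 1.0]
opening: 0.014
```

drive_tool --plan '[{"gripper":1,"translation":[-1,-14,0],"spin":0},{"gripper":1,"translation":[-2,-28,0],"spin":0},{"gripper":1,"translation":[-3,-42,0],"spin":0},{"gripper":1,"translation":[-4,-56,0],"spin":0},{"gripper":1,"translation":[-5,-70,0],"spin":0}]'

```text
time: 7.03
tool_pos: [0.427, -0.0891, 0.025]
orientation: [-177.0, -0.0, -176.0]
ft_force: [0.5, 4.6, 2.3]
opening: 0.0142
```

drive_tool --plan '[{"gripper":1,"translation":[-1,-14,0],"spin":0},{"gripper":1,"translation":[-2,-28,0],"spin":0},{"gripper":1,"translation":[-3,-42,0],"spin":0},{"gripper":1,"translation":[-4,-56,0],"spin":0},{"gripper":1,"translation":[-5,-70,0],"spin":0}]'

```text
time: 7.45
tool_pos: [0.421, -0.1598, 0.025]
orientation: [-177.0, -0.0, -176.0]
ft_force: [0.7, 4.0, 3.2]
opening: 0.0143
```

drive_tool --plan '[{"gripper":1,"translation":[0,-10,0],"spin":0},{"gripper":1,"translation":[0,-16,0],"spin":0},{"gripper":1,"translation":[0,-20,0],"spin":0},{"gripper":1,"translation":[0,-20,0],"spin":0}]'

```text
time: 7.78
tool_pos: [0.4206, -0.1804, 0.025]
orientation: [-177.0, -0.1, -176.1]
ft_force: [-1.6, 1.0, 4.0]
opening: 0.0143
```

```bash
python3 - <<'E'
from h import *
s=env.sense();print(s['joint_positions'].round(2),s['wrist_torque'].round(2),s['tool_pos'],s['orientation'])
snap('top','t2.png',(320,140,440,240),6)
E
```

```text
[-21.27  14.69 -29.32  44.78  -2.72 -25.19] [0.39 0.2  0.22] [ 0.42061156 -0.18042984  0.02501829] [-1.77018088e+02 -5.47732652e-02 -1.76106682e+02]
```

View pics/t2.png

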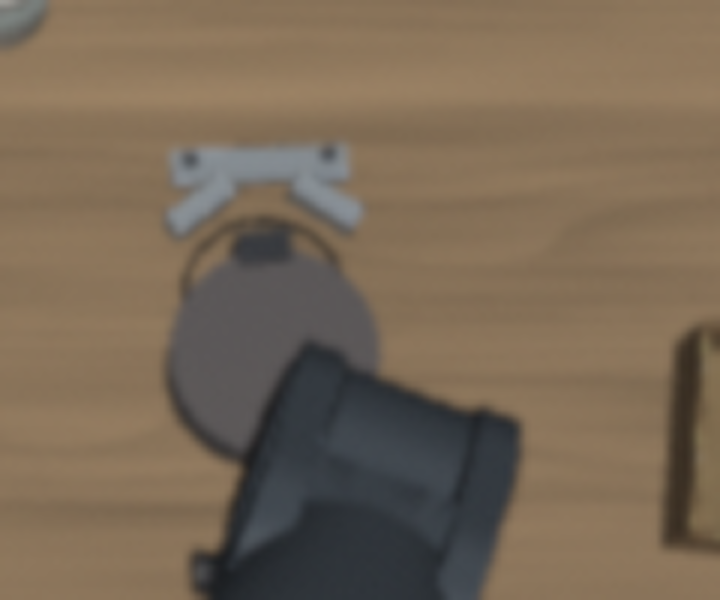

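```bash
python3 - <<'E'
from h import *
P=lambda x,y,z:(ray('top',x/6+320-.4,y/6+140-.4,z)*1000).round(1)
print(P(168,348,.075),P(380,345,.075),'keeper',P(262,232,.085),P(290,248,.085),P(233,248,.085))
print('nest',P(178,236,.03),P(354,229,.03),P(172,150,.03),P(348,145,.03))
E
```

```text
[ 552.2 -102.6   75. ] [ 553.7 -228.2   75. ] keeper [ 620.  -158.6   85. ] [ 610.3 -174.9   85. ] [ 610.4 -141.2   85. ]
nest [ 629.8 -112.9   30. ] [ 633.9 -220.8   30. ] [ 683.8 -110.    30. ] [ 686.7 -218.4   30. ]
```

drive_tool --plan '[{"gripper":1,"translation":[3,-3,0],"spin":0},{"gripper":1,"translation":[10,-5,0],"spin":0},{"gripper":1,"translation":[18,-5,0],"spin":0},{"gripper":1,"translation":[26,-5,0],"spin":0},{"gripper":1,"translation":[34,-5,0],"spin":0}]' --squeeze 30

```text
time: 8.25
tool_pos: [0.453, -0.1851, 0.0249]
orientation: [-176.9, -0.3, -176.1]
ft_force: [-8.4, -0.2, 9.7]
opening: 0.0142
```

drive_tool --plan '[{"gripper":1,"translation":[1,0,0],"spin":0},{"gripper":1,"translation":[2,0,0],"spin":0},{"gripper":1,"translation":[3,0,0],"spin":0},{"gripper":1,"translation":[4,0,0],"spin":0},{"gripper":1,"translation":[5,0,0],"spin":0}]'

```text
time: 8.67
tool_pos: [0.456, -0.185, 0.0249]
orientation: [-176.9, -0.5, -176.1]
ft_force: [-8.9, -0.9, 9.7]
opening: 0.0142
```

```bash
python3 - <<'E'
from h import *
s=env.sense();print(s['wrist_torque'].round(2),s['ft_force'])
a=env.grab_frame('scene')[:,:,::-1];b=env.grab_frame('top')[:,:,::-1]
r=lambda im:cv2.resize(im,None,fx=5,fy=5,interpolation=cv2.INTER_CUBIC)
cv2.imwrite('pics/m1.png',np.hstack([r(a[220:320,250:350])[:,:400],r(b[140:240,325:405])]))
E
```

```text
[-0.14  1.68 -0.08] [-8.89670263 -0.90174365  9.73480203]
```

View pics/m1.png

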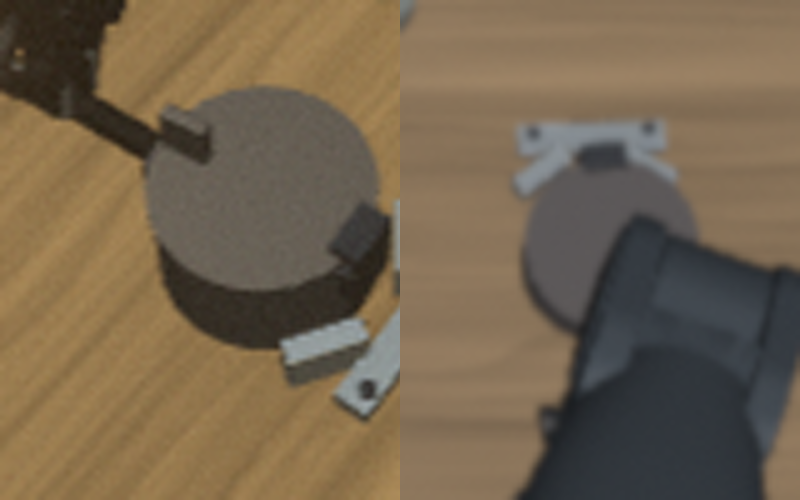

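```bash
python3 - <<'E'
from h import *
P=lambda x,y,z:(ray('top',(x-400)/5+325-.4,y/5+140-.4,z)*1000).round(1)
print(P(522,247,.075),P(697,247,.075),'keeper',P(606,142,.085),P(580,155,.085),P(629,155,.085), 'lid bottom',P(580,332,.075))
print('nest',P(523,195,.03),P(518,124,.03),P(665,122,.03))
# scene: predict pot/lid home
for p in [(596,-168,75),(596,-105,75),(659,-168,75),(668,-166,85)]:
    print(p,proj('top',np.array(p)/1000)*1, (proj('scene',np.array(p)/1000)-[250,220])*5)
E
```

```text
[ 583.3 -108.    75. ] [ 583.  -232.8   75. ] keeper [ 657.4 -168.3   85. ] [ 647.9 -149.6   85. ] [ 647.9 -184.5   85. ] lid bottom [ 521.9 -148.2   75. ]
nest [ 631.  -112.7   30. ] [ 684.5 -109.8   30. ] [ 685.8 -218.4   30. ]
(596, -168, 75) [365.75880532 185.45416722] [279.30573501 178.2960696 ]
(596, -105, 75) [348.09981587 185.49906761] [350.99360158  99.18851305]
(659, -168, 75) [365.40079244 168.22667765] [373.33637885 241.99703588]
(668, -166, 85) [365.08712218 165.10549315] [389.71465231 239.22394848]
```

drive_tool --plan '[{"gripper":1,"translation":[1,0.5,0.6],"spin":0},{"gripper":1,"translation":[2,1,0.6],"spin":0},{"gripper":1,"translation":[3.5,1.5,0.6],"spin":0},{"gripper":1,"translation":[5,2,0.6],"spin":0},{"gripper":1,"translation":[6.5,2,0.6],"spin":0}]'

```text
time: 9.18
tool_pos: [0.4625, -0.1829, 0.0252]
orientation: [-176.9, -0.5, -176.1]
ft_force: [-2.3, -0.1, -1.0]
opening: 0.0142
```

drive_tool --plan '[{"gripper":1,"translation":[0.7,0,0],"spin":0},{"gripper":1,"translation":[1.4,0,0],"spin":0},{"gripper":1,"translation":[2.1,0,0],"spin":0},{"gripper":1,"translation":[2.8,0,0],"spin":0},{"gripper":1,"translation":[3.5,0,0],"spin":0}]'

```text
time: 9.6
tool_pos: [0.4657, -0.1827, 0.0251]
orientation: [-176.9, -0.5, -176.1]
ft_force: [-5.8, -0.7, 2.4]
opening: 0.014
```

drive_tool --plan '[{"gripper":1,"translation":[0.6,0,0.2],"spin":0},{"gripper":1,"translation":[1.2,0,0.2],"spin":0},{"gripper":1,"translation":[1.8,0,0.2],"spin":0}]'

```text
time: 9.85
tool_pos: [0.4657, -0.1825, 0.025]
orientation: [-176.9, -0.7, -176.2]
ft_force: [-11.6, -1.1, 6.3]
opening: 0.0139
```

drive_tool --plan '[{"gripper":1,"translation":[0.6,0,0.1],"spin":0},{"gripper":1,"translation":[1.2,0,0.1],"spin":0},{"gripper":1,"translation":[1.8,0,0.1],"spin":0}]'

```text
time: 10.1
tool_pos: [0.4656, -0.1825, 0.025]
orientation: [-176.9, -0.9, -176.2]
ft_force: [-11.7, -0.3, 7.7]
opening: 0.0143
```

drive_tool --plan '[{"gripper":1,"translation":[1,1,0.4],"spin":0},{"gripper":1,"translation":[2,2,0.4],"spin":0},{"gripper":1,"translation":[2,0,0.4],"spin":0},{"gripper":1,"translation":[2.5,-1.5,0.4],"spin":0},{"gripper":1,"translation":[2.5,0,0.4],"spin":0}]'

```text
time: 10.52
tool_pos: [0.4659, -0.1821, 0.0251]
orientation: [-177.0, -1.1, -176.2]
ft_force: [-10.1, -0.2, 3.7]
opening: 0.0146
```

```bash
python3 - <<'E'
from h import *
s=env.sense();print(s['wrist_torque'].round(2),s['ft_force'],s['tool_pos'])
a=env.grab_frame('scene')[:,:,::-1];b=env.grab_frame('top')[:,:,::-1]
r=lambda im:cv2.resize(im,None,fx=5,fy=5,interpolation=cv2.INTER_CUBIC)
cv2.imwrite('pics/m2.png',np.hstack([r(a[220:320,260:340]),r(b[140:240,325:405])]))
E
```

```text
[-0.1   1.92 -0.14] [-10.07647167  -0.16668602   3.69946822] [ 0.465904   -0.18209756  0.02506456]
```

View pics/m2.png

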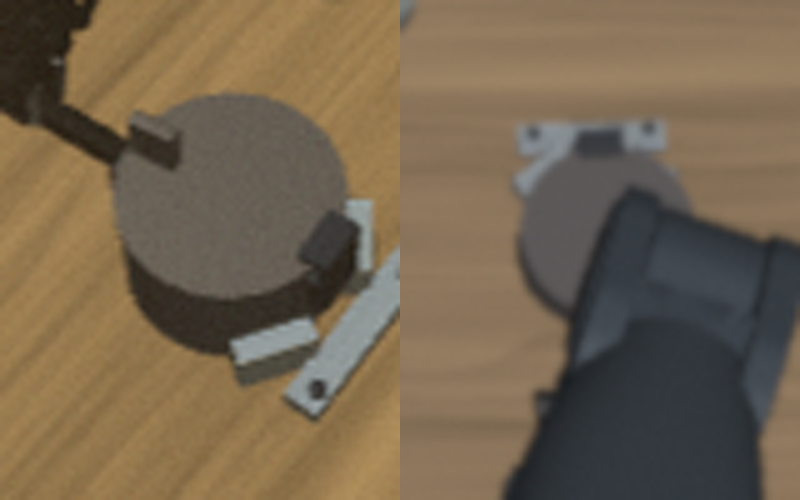

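drive_tool --plan '[{"gripper":0.6,"translation":[-0.5,0,0],"spin":0},{"gripper":0,"translation":[-0.5,0,0],"spin":0},{"gripper":-0.5,"translation":[-0.5,0,0],"spin":0},{"gripper":-1,"translation":[-0.5,0,0],"spin":0},{"gripper":-1,"translation":[-0.5,0,0],"spin":0}]'

```text
time: 11.03
tool_pos: [0.4661, -0.182, 0.0253]
orientation: [-177.0, -1.0, -176.2]
ft_force: [-0.7, -0.6, 0.6]
opening: 0.065
```

drive_tool --plan '[{"gripper":-1,"translation":[0,0,0],"spin":0},{"gripper":-1,"translation":[0,0,15],"spin":0},{"gripper":-1,"translation":[-10,0,50],"spin":0},{"gripper":-1,"translation":[-35,0,80],"spin":0},{"gripper":-1,"translation":[-65,0,105],"spin":0}]'

```text
time: 11.45
tool_pos: [0.4021, -0.1823, 0.1319]
orientation: [-176.9, -0.9, -176.1]
ft_force: [0.4, -1.3, -0.1]
opening: 0.0855
```

drive_tool --plan '[{"gripper":-1,"translation":[-20,-10,20],"spin":0},{"gripper":-1,"translation":[-20,-20,20],"spin":0}]'

```text
time: 11.62
tool_pos: [0.3807, -0.2027, 0.1559]
orientation: [-176.8, -0.7, -176.1]
ft_force: [-0.1, -0.2, 0.7]
opening: 0.0854
```

```bash
python3 - <<'E'
from h import *
s=env.sense();print(s['ft_force'],s['tool_pos'],s['orientation'])
a=env.grab_frame('scene')[:,:,::-1];b=env.grab_frame('top')[:,:,::-1]
r=lambda im:cv2.resize(im,None,fx=6,fy=6,interpolation=cv2.INTER_CUBIC)
cv2.imwrite('pics/m3.png',np.hstack([r(a[225:310,270:335]),r(b[155:240,335:402])]))
E
```

```text
[-0.09162714 -0.19791914  0.71271471] [ 0.38065496 -0.20265834  0.15593737] [-176.78773528   -0.72855184 -176.11984238]
```

View pics/m3.png

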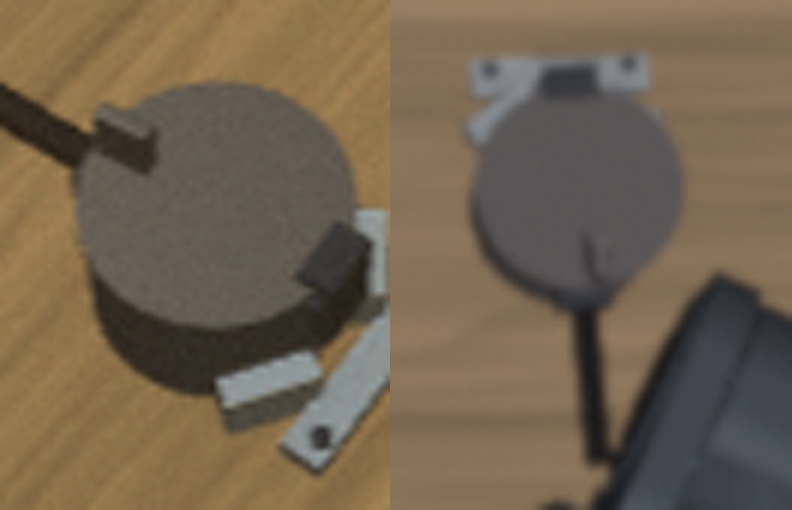

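```bash
python3 - <<'E'
from h import *
S=lambda x,y,z:(ray('scene',x/6+270-.4,y/6+225-.4,z)*1000).round(1)
P=lambda x,y,z:(ray('top',(x-390)/6+335-.4,y/6+155-.4,z)*1000).round(1)
print('tab top ends',S(104,105,.107),S(152,133,.107))
print('tab base edge (near side, front)',S(96,140,.075),S(148,173,.075))
print('lid scene L/R/top',S(77,195,.075),S(357,190,.075),S(220,82,.075),S(215,327,.075))
print('top lid',P(474,187,.075),P(684,187,.075),'keeper',P(571,66,.085),P(542,80,.085),P(598,80,.085),'bot',P(600,300,.075))
print('tab top-cam',P(586,235,.107),P(602,283,.107),P(586,235,.075))
print('handle',P(598,462,.052),P(584,310,.052))
E
```

```text
tab top ends [ 542.9 -180.6  107. ] [ 568.8 -178.8  107. ]
tab base edge (near side, front) [ 537.6 -182.6   75. ] [ 567.1 -181.6   75. ]
lid scene L/R/top [ 549.3 -209.5   75. ] [ 646.3 -131.6   75. ] [ 562.6 -124.3   75. ] [ 638.5 -223.    75. ]
top lid [ 595.  -106.8   75. ] [ 594.7 -231.7   75. ] keeper [ 666.2 -164.8   85. ] [ 657.7 -147.4   85. ] [ 657.6 -180.7   85. ] bot [ 526.8 -180.2   75. ]
tab top-cam [ 559.9 -169.1  107. ] [ 531.6 -177.8  107. ] [ 565.9 -172.8   75. ]
handle [ 433.2 -179.6   52. ] [ 524.5 -173.2   52. ]
```

```bash
python3 - <<'E'
from h import *
for yaw in(.05,.12,.2,.27):
    R=np.array([[np.cos(yaw),-np.sin(yaw)],[np.sin(yaw),np.cos(yaw)]])
    o=[]
    for x,y,z in[(-60,5,107),(-60,-5,107),(-32,-5,107),(-32,5,107),(-60,-5,75),(-32,-5,75)]:
        w=np.r_[[596,-168.5]+R@[x,y],z]/1000
        o.append(((proj('scene',w)-[270,225]+.4)*6).round(0).astype(int).tolist())
    print(yaw,o)
E
python3 - <<'E'
import cv2
im=cv2.imread('pics/m3.png')[90:190,60:190]
cv2.imwrite('pics/m3c.png',cv2.resize(im,None,fx=5,fy=5))
E
```

```text
0.05 [[112, 75], [99, 91], [149, 122], [163, 106], [103, 129], [152, 160]]
0.12 [[106, 82], [94, 98], [147, 126], [159, 109], [98, 136], [150, 164]]
0.2 [[100, 89], [89, 107], [145, 131], [156, 113], [93, 145], [148, 168]]
0.27 [[95, 97], [85, 114], [144, 135], [153, 117], [90, 152], [147, 173]]
```

View pics/m3c.png

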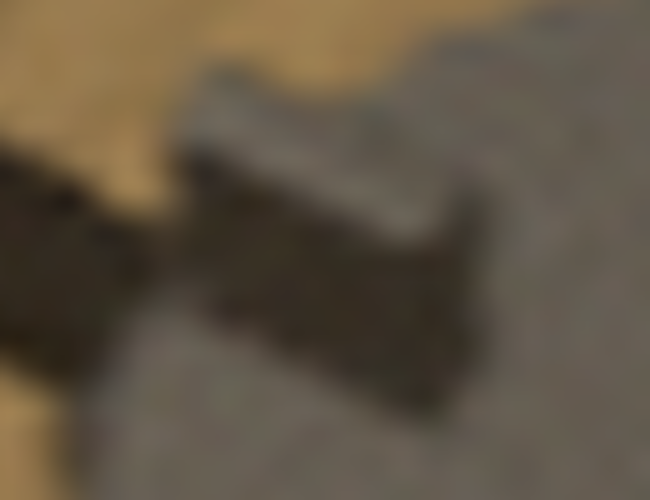

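drive_tool --plan '[{"gripper":-1,"translation":[38,6,0],"spin":0.06},{"gripper":-1,"translation":[76,12,0],"spin":0.124},{"gripper":-1,"translation":[114,18,0],"spin":0.124},{"gripper":-1,"translation":[150,23,0],"spin":0.124},{"gripper":-1,"translation":[170,23,0],"spin":0.124}]' --squeeze 20

```text
time: 12.13
tool_pos: [0.5568, -0.179, 0.1508]
orientation: [-176.9, -0.8, -169.0]
ft_force: [0.6, 0.4, 0.5]
opening: 0.0854
```

drive_tool --plan '[{"gripper":-0.6,"translation":[0,0,0],"spin":0},{"gripper":-0.3,"translation":[0,0,-15],"spin":0},{"gripper":0,"translation":[0,0,-30],"spin":0},{"gripper":0,"translation":[0,0,-40],"spin":0},{"gripper":0,"translation":[0,0,-40],"spin":0}]'

```text
time: 12.55
tool_pos: [0.5549, -0.1782, 0.1075]
orientation: [-177.0, -1.0, -169.0]
ft_force: [-1.2, -0.1, -0.2]
opening: 0.0425
```

drive_tool --plan '[{"gripper":0,"translation":[-4,-1,-10],"spin":0},{"gripper":0,"translation":[-4,-1,-20],"spin":0},{"gripper":0,"translation":[-4,-1,-25.5],"spin":0},{"gripper":0,"translation":[-4,-1,-25.5],"spin":0}]'

```text
time: 12.88
tool_pos: [0.5501, -0.179, 0.0809]
orientation: [-177.1, -1.1, -169.1]
ft_force: [0.1, 0.6, -0.3]
opening: 0.0425
```

drive_tool --plan '[{"gripper":0.4,"translation":[0,0,0],"spin":0},{"gripper":0.7,"translation":[0,0,0],"spin":0},{"gripper":1,"translation":[0,0,0],"spin":0},{"gripper":1,"translation":[0,0,0],"spin":0},{"gripper":1,"translation":[0,0,0],"spin":0}]'

```text
time: 13.3
tool_pos: [0.5506, -0.1792, 0.0815]
orientation: [-177.0, -1.1, -169.1]
ft_force: [-0.1, -0.5, 2.6]
opening: 0.0087
```

drive_tool --plan '[{"gripper":1,"translation":[0,0,0],"spin":0},{"gripper":1,"translation":[0,0,0],"spin":0}]'

```text
time: 13.47
tool_pos: [0.5506, -0.1792, 0.0816]
orientation: [-177.0, -1.1, -169.1]
ft_force: [0.2, 0.2, -1.1]
opening: 0.009
```

```bash
python3 - <<'E'
from h import *
s=env.sense();print(s['ft_force'],s['wrist_torque'].round(2),s['tool_pos'],s['opening'])
a=env.grab_frame('scene')[:,:,::-1];b=env.grab_frame('top')[:,:,::-1]
r=lambda im:cv2.resize(im,None,fx=6,fy=6,interpolation=cv2.INTER_CUBIC)
cv2.imwrite('pics/m4.png',np.hstack([r(a[210:310,270:335]),r(b[140:240,335:402])]))
E
```

```text
[ 0.15947057  0.19175237 -1.05593438] [ 0.05 -0.12 -0.02] [ 0.55063925 -0.17917206  0.08157226] 0.008969384079776904
```

View pics/m4.png

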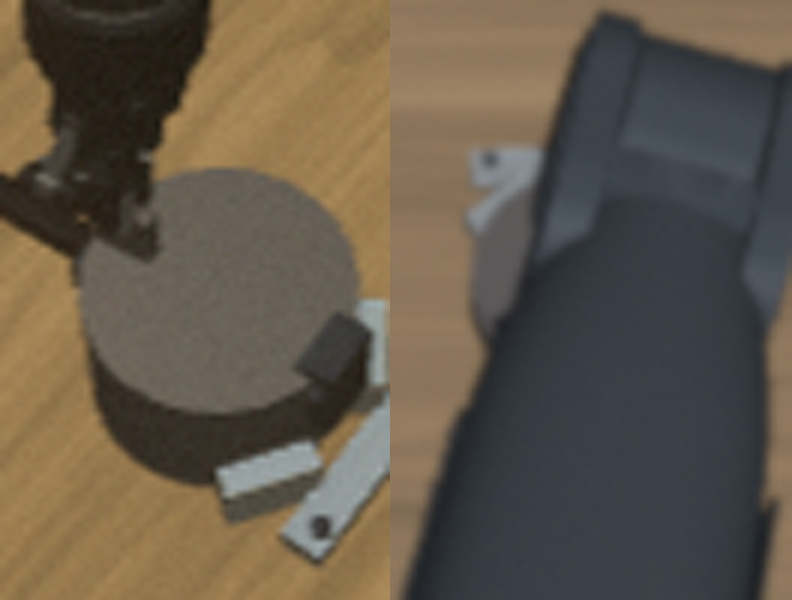

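drive_tool --plan '[{"gripper":1,"translation":[0,0,2],"spin":0},{"gripper":1,"translation":[0,0,4],"spin":0},{"gripper":1,"translation":[0,0,6],"spin":0},{"gripper":1,"translation":[0,0,8],"spin":0},{"gripper":1,"translation":[0,0,10],"spin":0}]'

```text
time: 13.98
tool_pos: [0.5506, -0.1791, 0.0916]
orientation: [-177.0, -1.1, -169.1]
ft_force: [0.3, -0.1, -3.7]
opening: 0.009
```

drive_tool --plan '[{"gripper":1,"translation":[0,0,2],"spin":0},{"gripper":1,"translation":[0,0,4],"spin":0},{"gripper":1,"translation":[0,0,6],"spin":0},{"gripper":1,"translation":[0,0,8],"spin":0},{"gripper":1,"translation":[0,0,10],"spin":0}]'

```text
time: 14.4
tool_pos: [0.5506, -0.1791, 0.1018]
orientation: [-177.0, -1.1, -169.0]
ft_force: [1.0, 0.3, -3.0]
opening: 0.0091
```

```bash
python3 - <<'E'
from h import *
s=env.sense();print(s['ft_force'],s['wrist_torque'].round(2),s['tool_pos'],s['opening'])
a=env.grab_frame('scene')[:,:,::-1].copy();cv2.imwrite('pics/raw5.png',a)
# pot moved? compare keeper/pot body region vs the earlier picture m4 left part
b=cv2.imread('pics/m4.png')[:,:390]; b=cv2.resize(b,(65,100),interpolation=cv2.INTER_AREA)
c=a[210:310,270:335]
for nm,(x0,y0,x1,y1) in dict(keeper=(46,50,64,70),body=(14,62,40,82),nest=(34,70,65,95)).items():
    r=cv2.matchTemplate(c,b[y0:y1,x0:x1],cv2.TM_CCOEFF_NORMED);_,m,_,l=cv2.minMaxLoc(r);print(nm,m,l[0]-x0,l[1]-y0)
E
```

```text
[ 1.02529393  0.32472349 -2.99933889] [0.11 0.04 0.03] [ 0.55055769 -0.17910931  0.10180696] 0.009142011769939735
keeper 0.9763486981391907 0 0
body 0.9612342119216919 0 0
nest 0.9967451691627502 0 0
```

drive_tool --plan '[{"gripper":1,"translation":[0,0,-2],"spin":0},{"gripper":1,"translation":[-4,0,-2],"spin":0},{"gripper":1,"translation":[-8,-1,-2],"spin":0},{"gripper":1,"translation":[-12,-1,-2],"spin":0},{"gripper":1,"translation":[-17,-1,-2],"spin":0}]'

```text
time: 14.87
tool_pos: [0.5332, -0.1802, 0.1001]
orientation: [-177.0, -1.1, -169.1]
ft_force: [1.1, -0.7, -1.4]
opening: 0.0089
```

drive_tool --plan '[{"gripper":1,"translation":[-4,0,0],"spin":0},{"gripper":1,"translation":[-8,-1,0],"spin":0},{"gripper":1,"translation":[-10,-1,0],"spin":0},{"gripper":1,"translation":[-10,-1,0],"spin":0}]'

```text
time: 15.2
tool_pos: [0.5227, -0.1813, 0.1003]
orientation: [-177.0, -1.1, -169.1]
ft_force: [-0.3, -0.1, -0.7]
opening: 0.0093
```

drive_tool --plan '[{"gripper":1,"translation":[0,0,8],"spin":0},{"gripper":1,"translation":[0,0,20],"spin":0},{"gripper":1,"translation":[0,0,36],"spin":0},{"gripper":1,"translation":[0,0,52],"spin":0},{"gripper":1,"translation":[0,0,62],"spin":0}]'

```text
time: 15.62
tool_pos: [0.5234, -0.1815, 0.1644]
orientation: [-177.0, -1.0, -169.1]
ft_force: [1.0, -0.6, -1.3]
opening: 0.0088
```

drive_tool --plan '[{"gripper":1,"translation":[0,6,2],"spin":0},{"gripper":1,"translation":[0,18,2],"spin":0},{"gripper":1,"translation":[0,36,2],"spin":0},{"gripper":1,"translation":[0,56,2],"spin":0},{"gripper":1,"translation":[0,78,2],"spin":0}]'

```text
time: 16.03
tool_pos: [0.5228, -0.102, 0.1654]
orientation: [-177.0, -1.0, -169.1]
ft_force: [0.9, 0.4, -2.1]
opening: 0.0094
```

drive_tool --plan '[{"gripper":1,"translation":[0,22,0],"spin":0},{"gripper":1,"translation":[0,44,0],"spin":0},{"gripper":1,"translation":[0,66,0],"spin":0},{"gripper":1,"translation":[0,88,0],"spin":0},{"gripper":1,"translation":[0,110,0],"spin":0}]'

```text
time: 16.45
tool_pos: [0.5218, 0.01, 0.1645]
orientation: [-177.0, -1.1, -169.1]
ft_force: [0.9, -0.3, -1.1]
opening: 0.0088
```

drive_tool --plan '[{"gripper":1,"translation":[0,22,0],"spin":0},{"gripper":1,"translation":[0,44,0],"spin":0},{"gripper":1,"translation":[0,66,0],"spin":0},{"gripper":1,"translation":[0,88,0],"spin":0},{"gripper":1,"translation":[0,110,0],"spin":0}]'

```text
time: 16.87
tool_pos: [0.5206, 0.122, 0.1635]
orientation: [-177.1, -1.2, -169.0]
ft_force: [0.2, 1.2, -1.6]
opening: 0.0088
```

drive_tool --plan '[{"gripper":1,"translation":[3,20,0],"spin":0},{"gripper":1,"translation":[6,38,0],"spin":0},{"gripper":1,"translation":[9,52,-8],"spin":0},{"gripper":1,"translation":[11,60,-24],"spin":0},{"gripper":1,"translation":[11,60,-44],"spin":0}]'

```text
time: 17.28
tool_pos: [0.532, 0.1845, 0.1187]
orientation: [-177.1, -1.1, -168.9]
ft_force: [-0.3, -0.2, -2.5]
opening: 0.0092
```

drive_tool --plan '[{"gripper":1,"translation":[0,0,-18],"spin":0},{"gripper":1,"translation":[0,0,-34],"spin":0},{"gripper":1,"translation":[0,0,-46],"spin":0},{"gripper":1,"translation":[0,0,-54],"spin":0},{"gripper":1,"translation":[0,0,-58],"spin":0}]'

```text
time: 17.7
tool_pos: [0.5308, 0.1845, 0.0587]
orientation: [-177.1, -1.3, -168.9]
ft_force: [-0.8, 0.4, -1.7]
opening: 0.0092
```

```bash
python3 - <<'E'
from h import *
s=env.sense();print(s['ft_force'],s['tool_pos'],s['opening'])
a=env.grab_frame('scene')[:,:,::-1];b=env.grab_frame('top')[:,:,::-1]
r=lambda im:cv2.resize(im,None,fx=5,fy=5,interpolation=cv2.INTER_CUBIC)
cv2.imwrite('pics/m6.png',np.hstack([r(a[120:240,320:410])[:,:],r(b[140:260,235:305])]))
E
```

```text
[-0.78744648  0.37592579 -1.67476233] [0.53076845 0.18448832 0.05872692] 0.00915148511578109
```

View pics/m6.png

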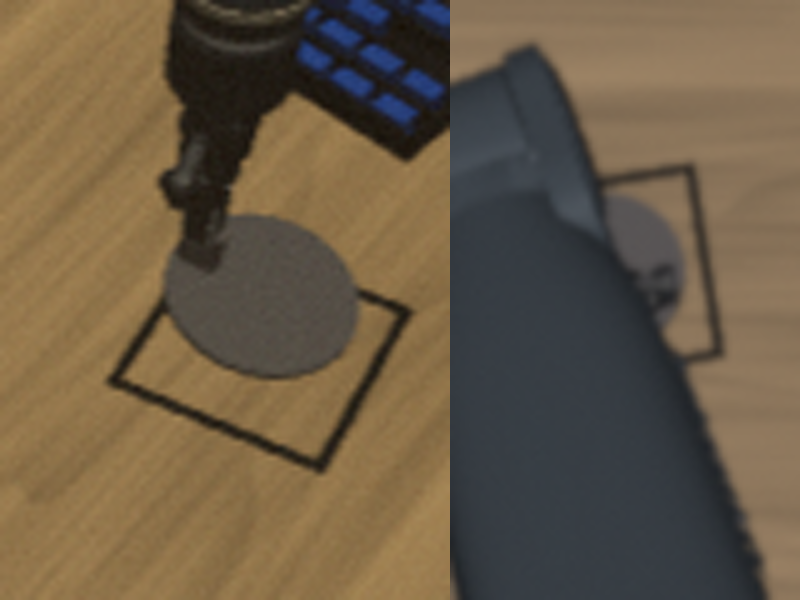

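drive_tool --plan '[{"gripper":1,"translation":[0,-1,-4],"spin":0},{"gripper":1,"translation":[0,-2,-8],"spin":0},{"gripper":1,"translation":[0,-3,-12],"spin":0},{"gripper":1,"translation":[0,-3,-15],"spin":0},{"gripper":1,"translation":[0,-3,-18],"spin":0}]'

```text
time: 18.22
tool_pos: [0.5315, 0.1814, 0.0417]
orientation: [-177.1, -1.2, -168.9]
ft_force: [0.0, -0.6, -0.8]
opening: 0.0092
```

drive_tool --plan '[{"gripper":1,"translation":[0,0,-2],"spin":0},{"gripper":1,"translation":[0,0,-4],"spin":0},{"gripper":1,"translation":[0,0,-6],"spin":0},{"gripper":1,"translation":[0,0,-8],"spin":0},{"gripper":1,"translation":[0,0,-10],"spin":0}]'

```text
time: 18.63
tool_pos: [0.5314, 0.1814, 0.0316]
orientation: [-177.1, -1.2, -168.9]
ft_force: [-1.9, -0.8, 0.3]
opening: 0.0087
```

drive_tool --plan '[{"gripper":1,"translation":[0,0,-1.5],"spin":0},{"gripper":1,"translation":[0,0,-3],"spin":0},{"gripper":1,"translation":[0,0,-4.5],"spin":0},{"gripper":1,"translation":[0,0,-6],"spin":0},{"gripper":1,"translation":[0,0,-7.5],"spin":0}]'

```text
time: 19.05
tool_pos: [0.5315, 0.1815, 0.0241]
orientation: [-177.1, -1.2, -168.9]
ft_force: [-2.1, 0.6, 2.8]
opening: 0.0088
```

drive_tool --plan '[{"gripper":1,"translation":[0,0,-1],"spin":0},{"gripper":1,"translation":[0,0,-2],"spin":0},{"gripper":1,"translation":[0,0,-3],"spin":0}]'

```text
time: 19.3
tool_pos: [0.5315, 0.1814, 0.021]
orientation: [-177.1, -1.2, -168.9]
ft_force: [-2.4, -1.3, 2.0]
opening: 0.009
```

drive_tool --plan '[{"gripper":1,"translation":[0,0,-1],"spin":0},{"gripper":0.6,"translation":[0,0,-1],"spin":0},{"gripper":0.3,"translation":[0,0,-1],"spin":0},{"gripper":0,"translation":[0,0,-1],"spin":0},{"gripper":0,"translation":[0,0,-1],"spin":0}]'

```text
time: 19.72
tool_pos: [0.5317, 0.1815, 0.02]
orientation: [-177.1, -1.1, -168.9]
ft_force: [-0.2, -0.2, -0.3]
opening: 0.0428
```

drive_tool --plan '[{"gripper":0,"translation":[0,0,5],"spin":0},{"gripper":0,"translation":[0,0,20],"spin":0},{"gripper":0,"translation":[0,0,50],"spin":0},{"gripper":0,"translation":[0,0,85],"spin":0},{"gripper":0,"translation":[0,0,120],"spin":0}]'

```text
time: 20.13
tool_pos: [0.5312, 0.1813, 0.1415]
orientation: [-177.1, -1.2, -168.9]
ft_force: [0.7, 0.2, 0.7]
opening: 0.0424
```

drive_tool --plan '[{"gripper":0,"translation":[-35,-20,10],"spin":0},{"gripper":0,"translation":[-70,-40,20],"spin":0},{"gripper":0,"translation":[-100,-60,20],"spin":0},{"gripper":0,"translation":[-120,-85,20],"spin":0},{"gripper":0,"translation":[-130,-115,20],"spin":0}]'

```text
time: 20.55
tool_pos: [0.3986, 0.066, 0.1622]
orientation: [-177.1, -1.2, -168.8]
ft_force: [0.7, 0.1, 0.0]
opening: 0.0427
```

drive_tool --plan '[{"gripper":0,"translation":[0,0,0],"spin":0},{"gripper":0,"translation":[0,0,0],"spin":0}]'

```text
time: 20.72
tool_pos: [0.3981, 0.0651, 0.1631]
orientation: [-177.1, -1.1, -169.0]
ft_force: [1.0, -0.3, -0.5]
opening: 0.0429
```

```bash
python3 - <<'E'
from h import *
a=env.grab_frame('scene')[:,:,::-1];b=env.grab_frame('top')[:,:,::-1]
r=lambda im:cv2.resize(im,None,fx=5,fy=5,interpolation=cv2.INTER_CUBIC)
cv2.imwrite('pics/m7.png',cv2.resize(np.hstack([r(a[130:230,325:405]),r(b[150:250,240:310])]),None,fx=1,fy=1))
cv2.imwrite('pics/raw7s.png',a);cv2.imwrite('pics/raw7t.png',b)
# lid blob in both: grey, low saturation pixels
for n,im,(x0,y0,x1,y1) in(('scene',a,(330,140,410,220)),('top',b,(240,155,310,225)),('top',b,(335,155,402,225))):
    h=cv2.cvtColor(im[y0:y1,x0:x1],cv2.COLOR_BGR2HSV);m=((h[...,1]<60)&(h[...,2]>50)).astype('u1')
    k,l,st,ce=cv2.connectedComponentsWithStats(m);i=1+st[1:,4].argmax();c=ce[i]+[x0,y0]
    print(n,st[i],c,ray(n,*c,.013)*1000,ray(n,*c,.075)*1000)
# pot in nest unchanged versus m3 (taken with the pot home)?
m=cv2.imread('pics/m3.png');A=cv2.resize(m[:,:390],(65,85),interpolation=cv2.INTER_AREA)
for nm,(x0,y0,x1,y1) in dict(keeper=(46,36,64,56),body=(14,48,40,68),nest=(34,56,65,82)).items():
    q=cv2.matchTemplate(a[215:320,260:345],A[y0:y1,x0:x1],cv2.TM_CCOEFF_NORMED);_,v,_,l=cv2.minMaxLoc(q);print(nm,v,l[0]-x0-10,l[1]-y0-10)
E
```

```text
scene [ 23  31  38  31 860] [372.57674419 186.56744186] [582.51100395 187.27581898  13.        ] [605.76839369 140.99900636  75.        ]
top [   8   21   62   49 1895] [276.69234828 204.3182058 ] [539.00407117 153.47098779  13.        ] [528.84994476 148.4684216   75.        ]
top [  12    8   36   44 1202] [364.21464226 183.19717138] [ 617.2111118  -169.34016412   13.        ] [ 604.22470964 -162.65209233   75.        ]
keeper 0.9815475940704346 0 0
body 0.9870755672454834 0 0
nest 0.9960594773292542 0 0
```

```bash
python3 - <<'E'
from h import *
t=np.linspace(0,6.28,60)
q=np.array([proj('scene',np.array([582+63*np.cos(u),187+63*np.sin(u),13])/1000) for u in t])
print('pred bbox',q.min(0)-[330,140],np.ptp(q,axis=0),'measured 23,31 38x31')
print(env.hand_in())
E
```

```text
pred bbox [22.60040706 31.64645365] [39.65860632 30.61391142] measured 23,31 38x31
the job is handed in; nothing more can be done
None
```

The job is handed in at about 21 s of the 62 s allowed. No verdict was reported.

**What I did:** I slid the pot by its handle along the bench into the V nest. The wrist force was about 12 N at the end, and the pot stopped against the cheeks. I then gripped the lid's tab at 20 N, raised it about 20 mm (roughly 8.5°) and drew the lid out 28 mm. I carried it to the parking mark, let it settle flat, released it and backed the arm away.

**What the last checks showed:**
- **Pot:** after the lid came off, template matching showed no shift from its position when it was pushed home. From the pictures its centre is at about (595, -169) mm and the nest's at about (596, -168) mm. That is good to 2–3 mm only, so the 5 mm limit is met on a fairly coarse measurement plus the felt stop.
- **Lid:** its centre is at about (582, 187) mm and the mark's at (577, 192) mm, so about 7 mm off. Its outline in the scene camera fits a disc lying flat on the bench (38 × 31 px measured, 40 × 31 px predicted).

**What failed or disagreed:**
- The top camera's automatic check of the lid gave no usable result, because the arm was partly in the way.
- The viewer's 12-picture limit was reached, so the final state was checked by numbers only, not by eye.
- Early on, the last joint reached the end of its range, which left the tool tilted about 3°. I could not correct that, but it caused no visible trouble.
- I did not check the tray, jar and carton at the end; no unexpected forces showed up.

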